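Check-draw a piston rod of the twin-ram pump

TASK

On the stockroom bench, press the pump unit's black-treaded release pedal all the way down to its stop and hold it there for about a second, then let it come back up. Then take the yellow-headed piston rod by its head and draw it straight up, without forcing it against its bore, about 50 mm, so that its green band is wholly out of the blue block; its red band must never come out. Finish while still holding the rod still at that height, and leave the white-headed rod and everything lying around where it is.

Things in the scene. Friction and masses are not known exactly. Their poses are not given: they have to be found in the camera images.
- unit: Twin-ram pump unit, screwed to the bench: a dark steel base plate 240 (x) x 360 (y) x 12 mm. Origin at the centre of the plate's underside, z up. On the plate stands a blue cylinder block, 190 (x) x 70 (y) mm, centred at x 0, y +90 mm, its top 134 mm above the origin, with two upright bores at x -55 and x +55 mm; the pedal is at y -120 mm.
- bore0 (a point): Centre of the mouth of one upright bore, on the top of the blue block (unit frame -55, 90, 134 mm). Both bores are 21 mm wide (1 mm clearance on the rod) and 110 mm deep.
- bore1 (a point): Centre of the mouth of the other bore (unit frame +55, 90, 134 mm). Either rod may stand in either bore.
- pedal (a joint): Release pedal, hinge angle in rad: 0 up at rest, 0.30 down at its stop. A spring returns it: pushed at the tread point it takes about 5 N to start and 10 N at the stop.
- pedal_tread (a point): Point to push, on the top of the pedal's black tread, mid-width, 120 mm from the hinge line. The pedal plate is 70 mm wide and 160 mm long; at rest its free end rises towards the unit's -x at 0.32 rad. Pressed to the stop this point is 35 mm lower than at rest and moves 8 mm towards the unit's -x.
- pedal_hinge (a point): Middle of the pedal's hinge line, which lies along the unit's y (unit frame 50, -120, 55 mm). The pedal runs from it towards the unit's -x.
- rod_head (a point): Centre of the yellow head of the rod to draw: a flat tongue 30 (x) x 14 (y) x 42 (z) mm in the rod's own axes, z up along the rod; grip it across its 14 mm (y). The loose rod is turned about z by up to 0.6 rad from the unit's axes and weighs 0.22 to 0.45 kg. At rest 15 mm of shaft shows between block and head: the head's centre is 36 mm above the bore's mouth.
- rod_foot (a point): Centre of the lower end of the yellow-headed rod, 146 mm below the head's centre; the shaft is 20 mm thick, 125 mm long. At rest it stands on its bore's floor, 110 mm below the mouth, and it falls back there if let go. Drawn 40 to 60 mm, the 12 mm green band is wholly out and the red band below it still wholly in.
- spare_head (a point): Centre of the white head of the other, identical rod, in the other bore, 110 mm away; leave it alone.
- nut: Brass ring nut, 32 mm across, 18 mm high, lying on the base plate between block and pedal; leave it alone. Origin under its centre.
- wrench: Steel wrench lying on the bench just beyond the unit's +x edge; leave it alone.
- carton: Cardboard carton 90 x 75 x 60 mm at the left of the bench; leave it alone. Origin under its centre.
- jbox: White junction box 85 x 85 x 45 mm at the left; leave it alone. Origin under its centre.
- oil: Yellow oil bottle, 60 mm across, 150 mm tall, at the right; leave it alone. Origin under its centre.
- tape: Roll of blue tape, 90 mm across, 20 mm high, at the right; leave it alone. Origin under its centre.
- driver: Screwdriver lying at the right; leave it alone.
There are look-alikes about, which are no part of the job. What is shaped like the part that bears rod_head but pink is not meant.

How it is judged (in metres and radians):
On the way, in this order (a step that is already met when the one before it is completed fails the run):
1. the pedal is pressed down to its stop and held there (value of joint pedal above 0.27 rad), for 0.4 s.
2. the pedal has come back up, with the rod not yet drawn out (value of joint pedal below 0.04 rad and z of rod_foot in the frame of unit below 0.044 m), for 0.1 s.
3. the yellow-headed rod, held in the fingers, is drawn 40 to 60 mm up its bore (z of rod_foot in the frame of unit between 0.064 and 0.084 m and contact force between the fingers and rod above 2 N and (horizontal distance between rod_foot and bore0 below 0.005 m or horizontal distance between rod_foot and bore1 below 0.005 m)), for 0.3 s.
At the end, for the whole second after the job is handed in: The yellow-headed rod is held still (<20 mm/s) in the fingers (>2 N), 40 to 60 mm further out than at rest (green band out, red band in), its foot within 5 mm of the bore axis, upright within 0.03 rad, pressing on the block with under 10 N; the pedal is back up within 0.04 rad (all of step 3 and angle between the z axis of rod_head and the z axis of unit, either way round below 0.03 rad and contact force between rod and unit below 10 N and linear speed of rod below 0.02 m/s and value of joint pedal below 0.04 rad); the arm keeps its last pose, push and grip.
It fails at once if the red band of the yellow-headed rod comes out of the block (drawn over 62 mm) (z of rod_foot in the frame of unit above 0.086 m).
It fails at once if the rod is forced against its bore with more than 40 N (contact force between rod and unit above 40 N).
It fails at once if the white-headed rod is pulled or pushed by more than 15 mm (distance of spare_head from where it was at the start of the episode above 0.015 m).
It fails at once if something lying around is moved by more than 25 mm (distance of any of nut, wrench, carton, jbox, oil, tape, driver from where it was at the start of the episode above 0.025 m).
It also fails if it takes over 48 s, if anything falls off the work surface, if the arm or the gripper's body presses on something with over 40 N, if the wrist force passes 120 N, or if a joint passes its speed limit or range.

ROBOT

A 7-joint arm with a two-finger parallel gripper is mounted at the origin on the work surface. World frame = base frame: x ahead of the robot, y to its left, z up, the work surface at z = 0. Lengths are in mm, angles in degrees, forces in N, time in s.
With the tool pointing down it reaches from about 425 to 925 mm from the base axis. Payload 6.8 kg.
Tool frame: the origin (TCP) lies at the very end of the fingers, on their centre line; the grasp point (between the pads) lies 19 mm behind it; z points along the fingers, y is the line along which they close (so a half turn about z gives the same grasp; the last joint's range is limited). The gripper opens to 88 mm and grips with 3 to 60 N. Pads are 20 mm wide; open, the fingers measure 115 mm over their backs; the gripper's body (75 mm by 178 mm) begins 61 mm behind the grasp point.
Start: joints at [-80.22, 27.33, 1.283, 89.118, -0.659, 63.558, -4.761], TCP at [185.757, 648.954, 222.664] pointing down, gripper open.
Joint ranges: [-169.35, 169.35], [-19.33, 120.38], [-80.79, 83.38], [13.8, 139.57], [-78.32, 258.32], [9.67, 109.79], [-169.56, 169.56]. Speed limits (degrees/s): [136.94, 136.94, 180, 180, 180, 180, 180].

INTERFACE

Orientations are given as [roll, pitch, yaw] about the fixed x, y, z axes, in that order (R = Rz(yaw) Ry(pitch) Rx(roll)).
In Python, from cell import status, get_image, calibration, order gives the robot as it stands.
- The arm moves only by the tool send_rows, never from a script. Its arguments are lists of equal length, an entry for each row: "dp": the shift along the world's x, y, z in m, a list of three; "rot": the turn, a rotation vector about the world's x, y, z in degrees, a list of three; "claw": the finger opening in m, from 0 to 0.0878. In form: {"dp": [[tx, ty, tz], ...], "rot": [[wx, wy, wz], ...], "claw": [claw, ...]}. A call has 1 to 8 rows; each row is the pose to reach, as a shift and turn from the pose commanded when the call began; what a row does not reach only later rows make up. A row lasts 1/12 s, in which the tool goes at most 41.7 mm and 7.16 degrees, less where a joint would pass 70% of its speed; a pose out of reach is approached as far as the arm can. A call with a gripper value outside its range is refused whole. The fingers move at their own pace and stop on an object; "newtons" is the grip in N (left out, the last holds). Time passes only in rows, so rows that repeat a pose let the fingers close. It gives the time, the measured TCP pose, the force, the opening and the grip force at its end, in the units of the state.
- status.state(): the state, without advancing time (a new reading comes with each control period).
- get_image(name): name is "scene" or "top"; returns the picture (420x560x3 uint8, red, green, blue); there is no depth.
- calibration(name): a dict with "fov_y" (degrees; the focal length in pixels is half the picture's height over the tangent of half this angle, whatever the lens; pixels are square), "cx", "cy" (the principal point, pixels), "T" (4x4, takes a point from camera to world coordinates). Camera axes: x right, y down, z forward; pixel columns grow to the right and rows downward; lengths in mm; the calibration is good to about 2 mm. A picture is of the moment at which its call begins. calibration takes no time and is no camera call.
- order.hand_in(): hands the job in; it is judged then, once.
The state is a dict: "t": time; "qpos": joint angles; "qd": joint speeds; "effort": joint torques, N m; "ee_pos": TCP position; "tcp_rot": TCP orientation; "force": force on the tool from outside, world axes, zero at the start; "wrist_torque": the same for the moment, N m; "gripper_width": opening from 0.0 (shut) to 1.0 (fully open); "grasp_force": force on a finger pad.
Only numpy, scipy, OpenCV 4.12 (cv2) and the standard library are available. Lean on these libraries where they do the work, as an engineer would, in place of code of your own. Each camera call takes 0.05 s, during which the arm holds its last target. There are 200 camera calls.

## Working session

There is one attempt and no reset: what is moved stays moved. The work goes in short steps, Python scripts to look and compute and a tool call to move; the robot and the scene stay as the last step left them, time stands still between calls to the robot, and variables do not carry over. Pictures are saved under pics/ and viewed, at most 10 in all, crops included, and the job is handed in when it is done.

Besides the shell and the picture viewer there is one more tool, called after ">>>" as a command line: name --argument value ..., lists and objects as JSON in quotes. send_rows: Moves the arm, as the interface text tells. Its arguments: {"type":"object","properties":{"dp":{"type":"array","items":{"type":"array","items":{"type":"number"}}},"rot":{"type":"array","items":{"type":"array","items":{"type":"number"}}},"claw":{"type":"array","items":{"type":"number"}},"newtons":{"type":"number"}},"required":["dp","rot","claw"]}

```bash
mkdir -p pics; python3 - <<'E'
from cell import status,get_image,calibration
import cv2,numpy as np
print(status.state())
for n in("scene","top"):
    c=calibration(n);print(n,c["fov_y"],c["cx"],c["cy"],np.round(c["T"],4).tolist(), [k for k in c])
    cv2.imwrite(f"pics/{n}0.png",cv2.resize(get_image(n)[:,:,::-1],(800,600),interpolation=cv2.INTER_CUBIC))
E
```

```text
{'t': 0.0, 'qpos': array([-80.21914891,  27.37320762,   1.28007352,  89.17542698,
        -0.6588393 ,  63.558827  ,  -4.76103148]), 'qd': array([ 0.02583179, -0.05823282, -0.03736441, -0.05370311,  0.12684169,
       -0.03899959, -0.04228203]), 'effort': array([-3.26122499e-04, -5.82853425e+01,  1.53475989e+00, -2.72609174e+01,
       -5.42865763e-02,  1.70567818e-02,  1.41972700e-04]), 'ee_pos': array([185.62059247, 648.36889834, 221.7333087 ]), 'tcp_rot': array([-1.79900159e+02,  7.42854189e-03,  1.64026933e+02]), 'force': array([-0.33644312,  0.03047441, -0.02556958]), 'wrist_torque': array([-0.00441121, -0.01631814, -0.01161839]), 'grasp_force': 0.0, 'gripper_width': 0.9969624138948032}
scene 48.892964436379245 284.8557900863807 213.95052462181633 [[0.1028, 0.7051, -0.7016, 1457.9759], [0.9947, -0.076, 0.0694, -103.5452], [-0.0044, -0.705, -0.7092, 1048.5341], [0.0, 0.0, 0.0, 1.0]] ['fov_y', 'cx', 'cy', 'T']
top 51.1843175677243 278.4906773525452 210.85162492224845 [[-0.0074, -0.9833, 0.1819, 286.2561], [-0.9998, 0.0042, -0.0178, -14.3001], [0.0168, -0.182, -0.9832, 1427.5551], [0.0, 0.0, 0.0, 1.0]] ['fov_y', 'cx', 'cy', 'T']
```

View pics/scene0.png

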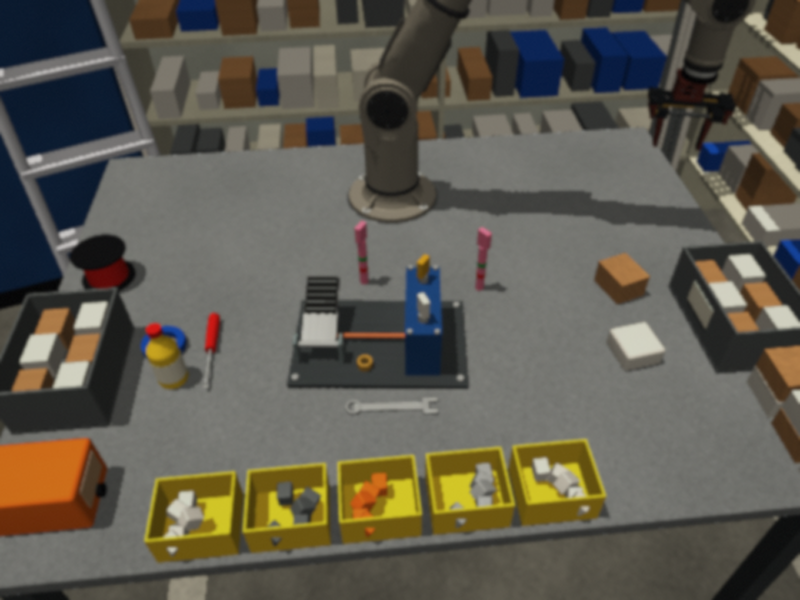

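View pics/top0.png

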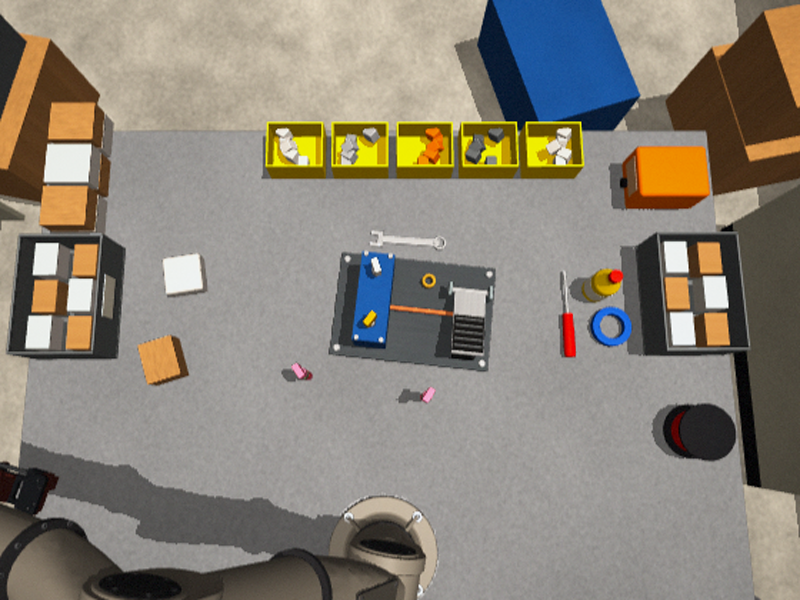

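The scene shows the unit in the centre: blue block on the robot's left, with the yellow head near the base side and the white head far. The pedal is on the right and two pink decoys stand near the robot. Next, enlarged crops.

```bash
python3 - <<'E'
from cell import get_image
import cv2
for n,(x,y) in(("top",(227,170)),("scene",(200,165))):
    im=get_image(n)[:,:,::-1]
    cv2.imwrite(f"pics/{n}1.png",cv2.resize(im[y:y+100,x:x+130] if n=="top" else im[y:y+110,x:x+130],None,fx=6 if n=="top" else 5.4,fy=6 if n=="top" else 5.4,interpolation=cv2.INTER_CUBIC))
E
```

```text
(no output)
```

View pics/top1.png

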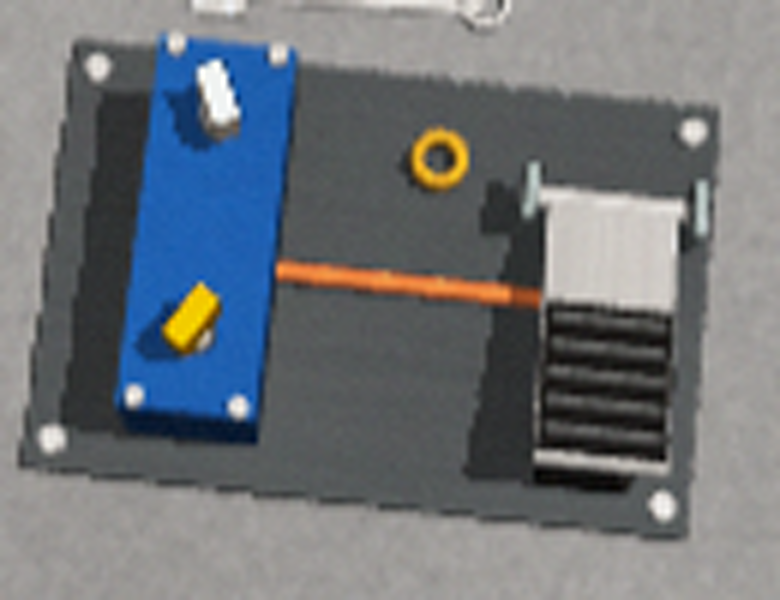

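View pics/scene1.png

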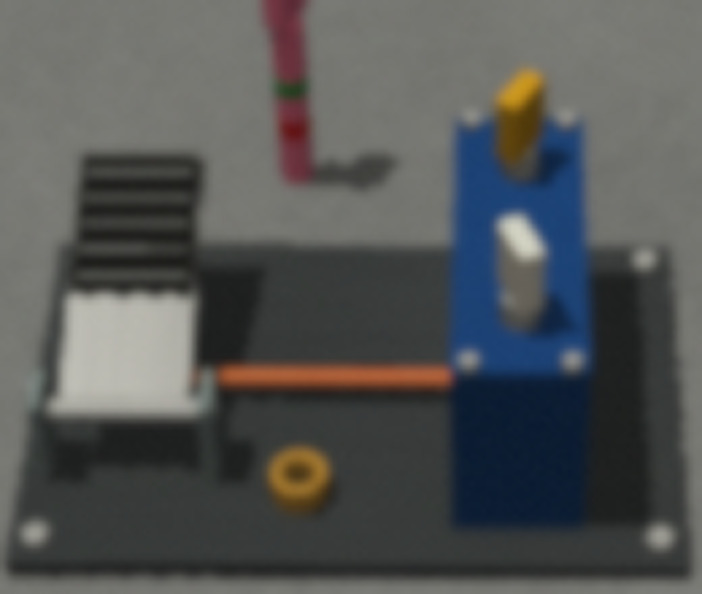

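```bash
cat > h.py <<'E'
import numpy as np,cv2
from cell import calibration
C={n:calibration(n) for n in("top","scene")}
def proj(n,P):
    c=C[n];T=np.array(c["T"]);f=210/np.tan(np.radians(c["fov_y"]/2))
    p=(np.atleast_2d(P)-T[:3,3])@T[:3,:3]
    return np.c_[c["cx"]+f*p[:,0]/p[:,2],c["cy"]+f*p[:,1]/p[:,2]]
def ray(n,uv,z):
    c=C[n];T=np.array(c["T"]);f=210/np.tan(np.radians(c["fov_y"]/2))
    d=T[:3,:3]@[(uv[0]-c["cx"])/f,(uv[1]-c["cy"])/f,1]
    return T[:3,3]+d*(z-T[2,3])/d[2]
def crop(uv,x,y,s): return (np.array(uv,float)+.5)/s-.5+[x,y]
def U(p,P):
    a=p[2];c,s=np.cos(a),np.sin(a);P=np.atleast_2d(P).astype(float)
    return np.c_[p[0]+c*P[:,0]-s*P[:,1],p[1]+s*P[:,0]+c*P[:,1],P[:,2]+(p[3] if len(p)>3 else 0)]
E
cat > fit.py <<'E'
from h import *
from scipy.optimize import least_squares
M=np.array([[120,180,12],[120,-180,12],[-120,-180,12],[-120,180,12],[95,125,134],[95,55,134],[-95,125,134],[-95,55,134]])
t=crop([(75,40),(718,104),(687,538),(18,466),(160,33),(296,48),(116,408),(258,414)],227,170,6)
MS=M[[0,1,2,3,4,5,6,7]]
s=crop([(692,563),(10,560),(62,245),(668,247),(590,372),(452,372),(583,118),(457,118)],200,165,5.4)
for w in((1,0),(0,1),(1,1)):
    f=lambda p:np.r_[w[0]*(proj("top",U(p,M))-t).ravel(),w[1]*(proj("scene",U(p,MS))-s).ravel()]
    r=least_squares(f,[600,0,0,0]);print(r.x.round(3));print(r.fun.reshape(-1,2).round(1).tolist())
p=r.x;print("unit",p)
print("bores",U(p,[[-55,90,134],[55,90,134]]).round(1))
L=120;a=.32;print("hinge",U(p,[[50,-120,55]]).round(1))
Q=np.array([[15,7,191-134],[-15,7,57],[-15,-7,57],[15,-7,57]])
for n,q in(("top",crop([(203,282),(221,296),(186,345),(163,330)],227,170,6)),("scene",crop([(523,70),(545,77),(520,110),(497,103)],200,165,5.4))):
    W=np.array([ray(n,x,191+p[3]) for x in q]);print(n,W.mean(0).round(1));
    for i in range(4): d=W[(i+1)%4]-W[i];print(np.hypot(d[0],d[1]).round(1),np.degrees(np.arctan2(d[1],d[0])).round(1))
# tread quad at far edge
E
python3 fit.py
```

```text
[ 5.28444e+02 -7.49420e+01 -1.10000e-01 -1.36900e+00]
[[-0.1, -0.4], [0.2, 0.1], [-0.1, -0.3], [0.6, 0.2], [-0.2, 0.2], [-0.0, 0.0], [-0.1, -0.7], [-0.3, 0.8], [-0.0, 0.0], [-0.0, 0.0], [-0.0, 0.0], [-0.0, 0.0], [-0.0, 0.0], [-0.0, 0.0], [-0.0, 0.0], [-0.0, 0.0]]
[ 5.18281e+02 -6.90190e+01 -1.11000e-01 -8.31000e+00]
[[-0.0, 0.0], [-0.0, 0.0], [-0.0, 0.0], [-0.0, 0.0], [-0.0, 0.0], [-0.0, 0.0], [-0.0, 0.0], [-0.0, 0.0], [-0.3, 0.2], [-0.1, 0.3], [0.3, -0.4], [-0.1, -0.5], [0.4, 0.1], [0.1, 0.0], [-0.1, 0.2], [-0.2, 0.1]]
[ 5.27741e+02 -7.21900e+01 -1.11000e-01  1.66400e+00]
[[-1.0, -0.4], [-0.4, 0.2], [-0.8, -0.0], [-0.4, 0.3], [-1.1, 0.1], [-0.9, -0.0], [-1.1, -0.6], [-1.2, 0.9], [-0.6, 0.7], [-1.8, 0.8], [-1.1, -0.5], [-0.5, -0.6], [-0.1, 0.3], [-0.8, 0.2], [-0.7, -0.1], [-1.0, -0.2]]
unit [ 5.27741144e+02 -7.21900819e+01 -1.10637503e-01  1.66442965e+00]
bores [[483.   23.3 135.7]
 [592.3  11.2 135.7]]
hinge [[ 564.2 -197.    56.7]]
top [483.3  19.7 192.7]
10.9 -128.4
28.7 144.7
13.1 56.4
29.8 -39.5
scene [485.8  25.  192.7]
12.7 57.7
29.2 -33.5
13.0 -120.9
29.5 146.0
```

>>> send_rows --dp '[[0.033, -0.022, 0.01], [0.066, -0.045, 0.02], [0.1, -0.067, 0.03], [0.134, -0.09, 0.04], [0.168, -0.113, 0.05], [0.202, -0.136, 0.058], [0.236, -0.16, 0.058], [0.264, -0.179, 0.058]]' --rot '[[0, 0, -2.4], [0, 0, -4.8], [0, 0, -7.2], [0, 0, -9.6], [0, 0, -12], [0, 0, -14.4], [0, 0, -16.8], [0, 0, -19]]' --claw '[0, 0, 0, 0, 0, 0, 0, 0]'

```text
t: 0.87
ee_pos: [452.5, 467.7, 281.5]
tcp_rot: [179.9, 0.1, 144.8]
force: [1.2, -0.3, -0.5]
gripper_width: 0.433
grasp_force: 0.0
```

>>> send_rows --dp '[[0.008, -0.04, 0], [0.016, -0.08, 0], [0.024, -0.12, 0], [0.032, -0.16, 0], [0.04, -0.2, 0], [0.048, -0.24, 0], [0.056, -0.28, 0], [0.064, -0.32, 0]]' --rot '[[0, 0, 0], [0, 0, 0], [0, 0, 0], [0, 0, 0], [0, 0, 0], [0, 0, 0], [0, 0, 0], [0, 0, 0]]' --claw '[0, 0, 0, 0, 0, 0, 0, 0]'

```text
t: 1.53
ee_pos: [513.6, 147.9, 280.7]
tcp_rot: [180.0, -0.0, 145.0]
force: [0.4, 0.2, -0.9]
gripper_width: 0.009
grasp_force: 0.0
```

```bash
python3 - <<'E'
from h import *
from cell import status
p=[527.7,-72.2,-.1106,1.0]
print("tread up/down",U(p,[[-61.7,-120,99.3],[-69.8,-120,64.4]]).round(1))
for u in((296,370),(425,398)): print("pink",ray("top",(u[0]*.7,u[1]*.7),160).round())
s=status.state();print(s['t'],s['ee_pos'],s['tcp_rot'],s['qpos'],s['gripper_width'])
E
```

```text
tread up/down [[ 453.1 -184.7  100.3]
 [ 445.1 -183.8   65.4]]
pink [381. 169. 160.]
pink [323. -90. 160.]
1.5333 [513.62881149 147.92138242 280.73480886] [ 1.79984179e+02 -5.94377342e-03  1.45028577e+02] [-38.66574949  10.92989416  18.53412485 105.32470223  -3.84930843
  64.34052539  36.2514274 ] 0.008854695917760978
```

>>> send_rows --dp '[[-0.005, -0.04, 0], [-0.01, -0.08, 0], [-0.016, -0.12, 0], [-0.022, -0.16, 0], [-0.03, -0.2, 0], [-0.038, -0.24, 0], [-0.045, -0.28, 0], [-0.05, -0.32, 0]]' --rot '[[0, 0, 0], [0, 0, 0], [0, 0, 0], [0, 0, 0], [0, 0, 0], [0, 0, 0], [0, 0, 0], [0, 0, 0]]' --claw '[0, 0, 0, 0, 0, 0, 0, 0]'

```text
t: 2.2
ee_pos: [462.6, -171.9, 280.9]
tcp_rot: [180.0, 0.0, 145.0]
force: [1.3, -0.0, -0.1]
gripper_width: 0.006
grasp_force: 0.0
```

>>> send_rows --dp '[[-0.007, -0.014, -0.03], [-0.007, -0.014, -0.065], [-0.007, -0.014, -0.1], [-0.007, -0.014, -0.13], [-0.007, -0.014, -0.15], [-0.007, -0.014, -0.15], [-0.007, -0.014, -0.15]]' --rot '[[0, 0, 0], [0, 0, 0], [0, 0, 0], [0, 0, 0], [0, 0, 0], [0, 0, 0], [0, 0, 0]]' --claw '[0, 0, 0, 0, 0, 0, 0]'

```text
t: 2.78
ee_pos: [456.1, -184.1, 130.3]
tcp_rot: [-179.9, -0.1, 145.0]
force: [0.2, 0.5, 0.8]
gripper_width: 0.006
grasp_force: 0.0
```

```bash
python3 - <<'E'
from h import *
from cell import status,get_image
s=status.state();print(s['t'],s['ee_pos'],s['force'],s['qpos'])
ims=[]
for n in("top","scene"):
    uv=proj(n,s['ee_pos'])[0];x,y=(int(uv[0])-45,int(uv[1])-50)
    print(n,x,y,uv,(uv-[x,y]+.5)*6-.5+[0 if n=="top" else 400,0])
    im=get_image(n)[:,:,::-1][y:y+100,x:x+66]
    ims.append(cv2.resize(im,None,fx=6,fy=6,interpolation=cv2.INTER_CUBIC))
    ims.append(np.zeros((600,4,3),np.uint8))
cv2.imwrite("pics/ped.png",np.hstack(ims)[:,:800])
E
```

```text
2.7833 [ 456.13548559 -184.06225304  130.33169107] [0.17396385 0.48661891 0.801896  ] [-10.50117036  18.80296628  30.39116346 120.2967607  -13.45763867
  44.25582739  83.29005139]
top 282 183 [327.63011395 233.74741913] [276.28068372 306.98451476]
scene 178 145 [223.51087555 195.78803893] [675.56525328 307.22823357]
```

View pics/ped.png

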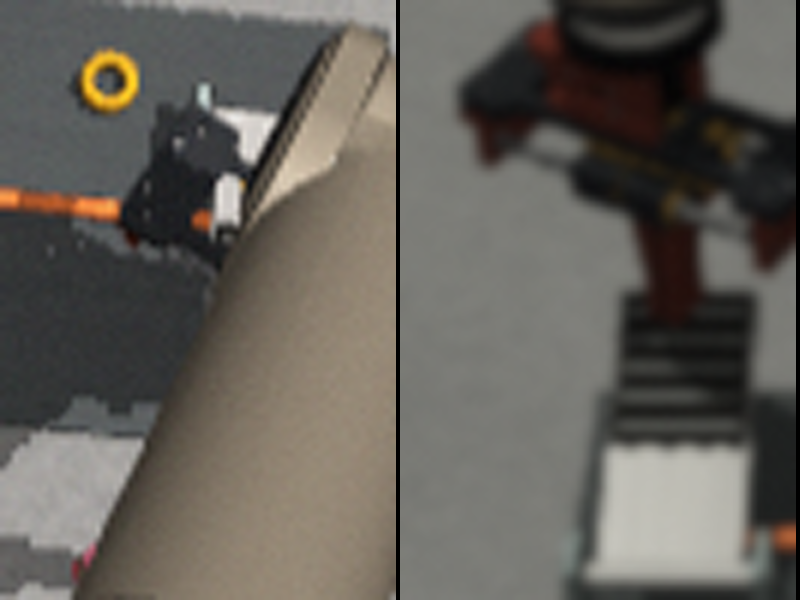

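>>> send_rows --dp '[[0, 0, -0.012], [0, 0, -0.022], [-0.001, 0, -0.03], [-0.003, 0, -0.037], [-0.004, 0, -0.044], [-0.006, 0, -0.05], [-0.007, 0, -0.056], [-0.007, 0, -0.056]]' --rot '[[0, 0, 0], [0, 0, 0], [0, 0, 0], [0, 0, 0], [0, 0, 0], [0, 0, 0], [0, 0, 0], [0, 0, 0]]' --claw '[0, 0, 0, 0, 0, 0, 0, 0]'

```text
t: 3.55
ee_pos: [449.6, -183.3, 74.5]
tcp_rot: [179.9, -0.1, 145.0]
force: [-1.0, 3.3, 8.7]
gripper_width: 0.001
grasp_force: 4.3
```

>>> send_rows --dp '[[0, 0, -0.003], [-0.001, 0, -0.006], [-0.001, 0, -0.006]]' --rot '[[0, 0, 0], [0, 0, 0], [0, 0, 0]]' --claw '[0, 0, 0]'

```text
t: 3.8
ee_pos: [448.9, -183.2, 68.9]
tcp_rot: [179.9, -0.0, 145.0]
force: [-1.3, 3.1, 9.3]
gripper_width: 0.003
grasp_force: 4.8
```

>>> send_rows --dp '[[0, 0, -0.001], [0, 0, -0.002], [0, 0, -0.002]]' --rot '[[0, 0, 0], [0, 0, 0], [0, 0, 0]]' --claw '[0, 0, 0]'

```text
t: 4.05
ee_pos: [448.7, -183.2, 67.1]
tcp_rot: [179.9, -0.1, 145.0]
force: [-1.9, 3.0, 10.3]
gripper_width: 0.005
grasp_force: 4.9
```

>>> send_rows --dp '[[0, 0, -0.001], [0, 0, -0.002], [0, 0, -0.002]]' --rot '[[0, 0, 0], [0, 0, 0], [0, 0, 0]]' --claw '[0, 0, 0]'

```text
t: 4.3
ee_pos: [448.5, -183.2, 65.5]
tcp_rot: [179.9, -0.1, 145.0]
force: [-3.2, 4.2, 15.2]
gripper_width: 0.01
grasp_force: 7.5
```

>>> send_rows --dp '[[0, 0, -0.001], [0, 0, -0.002], [0, 0, -0.002]]' --rot '[[0, 0, 0], [0, 0, 0], [0, 0, 0]]' --claw '[0, 0, 0]'

```text
t: 4.55
ee_pos: [448.6, -183.2, 64.9]
tcp_rot: [179.8, -0.1, 145.0]
force: [-10.3, 7.3, 36.6]
gripper_width: 0.008
grasp_force: 18.4
```

The force jumps from 15 to 37 N within 0.6 mm, so this is the stop. I'll ease off slightly and hold there.

>>> send_rows --dp '[[0, 0, 0.001], [0, 0, 0.001], [0, 0, 0.001], [0, 0, 0.001], [0, 0, 0.001], [0, 0, 0.001], [0, 0, 0.001], [0, 0, 0.001]]' --rot '[[0, 0, 0], [0, 0, 0], [0, 0, 0], [0, 0, 0], [0, 0, 0], [0, 0, 0], [0, 0, 0], [0, 0, 0]]' --claw '[0, 0, 0, 0, 0, 0, 0, 0]'

```text
t: 5.22
ee_pos: [448.6, -183.2, 65.2]
tcp_rot: [179.9, -0.1, 145.0]
force: [-7.2, 5.2, 25.1]
gripper_width: 0.003
grasp_force: 12.6
```

>>> send_rows --dp '[[0, 0, 0], [0, 0, 0], [0, 0, 0], [0, 0, 0]]' --rot '[[0, 0, 0], [0, 0, 0], [0, 0, 0], [0, 0, 0]]' --claw '[0, 0, 0, 0]'

```text
t: 5.55
ee_pos: [448.5, -183.2, 65.2]
tcp_rot: [179.9, -0.1, 145.0]
force: [-6.7, 5.3, 25.2]
gripper_width: 0.004
grasp_force: 12.6
```

>>> send_rows --dp '[[0, 0, 0.008], [0.001, 0, 0.018], [0.003, 0, 0.028], [0.006, 0, 0.04], [0.008, 0, 0.055], [0.008, 0, 0.08], [0.008, 0, 0.12], [0.008, 0, 0.16]]' --rot '[[0, 0, 0], [0, 0, 0], [0, 0, 0], [0, 0, 0], [0, 0, 0], [0, 0, 0], [0, 0, 0], [0, 0, 0]]' --claw '[0, 0, 0, 0, 0, 0, 0, 0]'

```text
t: 6.22
ee_pos: [455.7, -184.0, 224.5]
tcp_rot: [-179.9, -0.1, 145.0]
force: [2.1, 0.7, 0.4]
gripper_width: 0.006
grasp_force: 0.0
```

>>> send_rows --dp '[[0.003, 0.02, 0.035], [0.007, 0.05, 0.055], [0.012, 0.09, 0.055], [0.017, 0.13, 0.055], [0.022, 0.17, 0.045], [0.027, 0.207, 0.015], [0.027, 0.207, -0.015], [0.027, 0.207, -0.015]]' --rot '[[0, 0, 0], [0, 0, 0], [0, 0, 0], [0, 0, 0], [0, 0, 0], [0, 0, 0], [0, 0, 0], [0, 0, 0]]' --claw '[0.05, 0.05, 0.05, 0.05, 0.05, 0.05, 0.05, 0.05]'

```text
t: 6.88
ee_pos: [480.3, 25.4, 204.0]
tcp_rot: [-179.7, -0.3, 145.3]
force: [-1.3, -0.9, -0.0]
gripper_width: 0.555
grasp_force: 0.0
```

```bash
python3 - <<'E'
from h import *
from cell import status,get_image
s=status.state();print(s['t'],s['ee_pos'],s['force'],s['gripper_width'])
ims=[]
for n in("top","scene"):
    uv=proj(n,s['ee_pos'])[0];x,y=(int(uv[0])-33,int(uv[1])-50)
    print(n,x,y,uv,(uv-[x,y]+.5)*6-.5+[0 if n=="top" else 400,0])
    im=get_image(n)[:,:,::-1][y:y+100,x:x+66]
    ims.append(cv2.resize(im,None,fx=6,fy=6,interpolation=cv2.INTER_CUBIC))
    ims.append(np.zeros((600,4,3),np.uint8))
cv2.imwrite("pics/yel.png",np.hstack(ims)[:,:800])
E
```

```text
6.8833 [480.33895293  25.38105202 204.03304282] [-1.30952471 -0.93761376 -0.04420453] 0.5545974653867984
top 223 172 [256.6604248  222.20216553] [204.4625488  303.71299318]
scene 263 126 [296.07507517 176.87572691] [600.95045099 307.75436148]
```

View pics/yel.png

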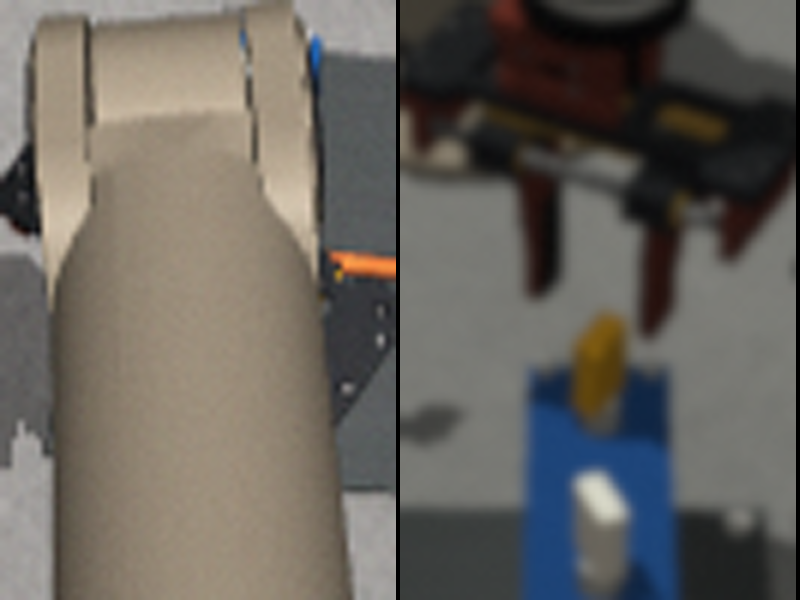

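>>> send_rows --dp '[[0, 0.001, 0], [0, 0.001, 0], [0, 0.001, -0.01], [0, 0.001, -0.02], [0, 0.001, -0.03], [0, 0.001, -0.042], [0, 0.001, -0.054], [0, 0.001, -0.054]]' --rot '[[0, 0, 0], [0, 0, 0], [0, 0, 0], [0, 0, 0], [0, 0, 0], [0, 0, 0], [0, 0, 0], [0, 0, 0]]' --claw '[0.05, 0.05, 0.05, 0.05, 0.05, 0.05, 0.05, 0.05]'

```text
t: 7.65
ee_pos: [481.9, 23.5, 152.0]
tcp_rot: [-179.8, -0.2, 145.0]
force: [-0.4, 0.6, 0.3]
gripper_width: 0.572
grasp_force: 0.0
```

```bash
python3 - <<'E'
from h import *
from cell import status,get_image
s=status.state();print(s['t'],s['ee_pos'],s['tcp_rot'],s['force'],s['gripper_width'],s['wrist_torque'])
n="scene";g=s['ee_pos']+[0,0,19];uv=proj(n,g)[0];x,y=(int(uv[0])-33,int(uv[1])-30)
print((uv-[x,y]+.5)*10-.5)
im=get_image(n)[:,:,::-1][y:y+60,x:x+66]
cv2.imwrite("pics/yel2.png",cv2.resize(im,None,fx=10,fy=10,interpolation=cv2.INTER_CUBIC))
E
```

```text
7.65 [481.86387664  23.53148496 152.03300215] [-1.79795708e+02 -1.66052480e-01  1.45010503e+02] [-0.356003    0.59163729  0.27538325] 0.5715870626394235 [-0.02037526 -0.04628207 -0.01981556]
[337.96125055 305.44614392]
```

View pics/yel2.png

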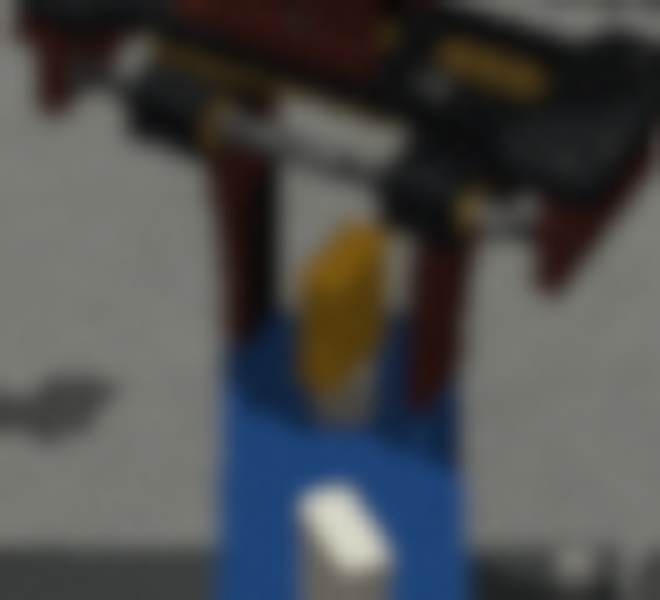

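>>> send_rows --dp '[[0, 0, 0], [0, 0, 0], [0, 0, 0], [0, 0, 0], [0, 0, 0], [0, 0, 0], [0, 0, 0]]' --rot '[[0, 0, 0], [0, 0, 0], [0, 0, 0], [0, 0, 0], [0, 0, 0], [0, 0, 0], [0, 0, 0]]' --claw '[0.04, 0.034, 0.028, 0.024, 0.02, 0.016, 0.012]' --newtons 3

```text
t: 8.28
ee_pos: [483.6, 23.1, 154.9]
tcp_rot: [-179.9, 0.0, 145.0]
force: [-0.6, -1.4, 1.8]
gripper_width: 0.158
grasp_force: 3.0
```

>>> send_rows --dp '[[0, 0, 0], [0, 0, 0], [0, 0, 0], [0, 0, 0]]' --rot '[[0, 0, 0], [0, 0, 0], [0, 0, 0], [0, 0, 0]]' --claw '[0.01, 0.01, 0.01, 0.01]' --newtons 25

```text
t: 8.62
ee_pos: [483.6, 23.1, 154.8]
tcp_rot: [-179.9, 0.0, 145.0]
force: [-2.5, -4.4, 4.6]
gripper_width: 0.16
grasp_force: 25.0
```

```bash
python3 - <<'E'
from cell import status
import time
s=status.state()
for k in('t','ee_pos','tcp_rot','force','wrist_torque','gripper_width','grasp_force'):print(k,s[k])
E
```

```text
t 8.6167
ee_pos [483.57286511  23.05615563 154.82491682]
tcp_rot [-1.79945039e+02  6.74248629e-03  1.44994075e+02]
force [-2.51226493 -4.3699912   4.64992637]
wrist_torque [-1.39298935  0.6655623   0.01637882]
gripper_width 0.15991743513370343
grasp_force 24.995745420455933
```

>>> send_rows --dp '[[-0.0001, -0.0002, 0.0005], [-0.0002, -0.0004, 0.001], [-0.0003, -0.0005, 0.002], [-0.0003, -0.0005, 0.003], [-0.0003, -0.0005, 0.004], [-0.0003, -0.0005, 0.005], [-0.0003, -0.0005, 0.005], [-0.0003, -0.0005, 0.005]]' --rot '[[0, 0, 0], [0, 0, 0], [0, 0, 0], [0, 0, 0], [0, 0, 0], [0, 0, 0], [0, 0, 0], [0, 0, 0]]' --claw '[0.01, 0.01, 0.01, 0.01, 0.01, 0.01, 0.01, 0.01]'

```text
t: 9.28
ee_pos: [483.2, 23.2, 159.7]
tcp_rot: [-180.0, -0.0, 145.0]
force: [-0.1, -3.6, -2.4]
gripper_width: 0.162
grasp_force: 25.0
```

```bash
cat > st.py <<'E'
from cell import status
s=status.state()
for k in('t','ee_pos','tcp_rot','force','wrist_torque'):print(k,s[k])
E
python3 st.py
```

```text
t 9.2833
ee_pos [483.18231731  23.22869564 159.65106291]
tcp_rot [-1.79970828e+02 -1.88218470e-02  1.45020438e+02]
force [-0.09778406 -3.62535875 -2.44341586]
wrist_torque [-1.33786783  0.18131149  0.00920928]
```

>>> send_rows --dp '[[0, -0.0002, 0.002], [0, -0.0004, 0.004], [0, -0.0004, 0.007], [0, -0.0004, 0.01], [0, -0.0004, 0.013], [0, -0.0004, 0.015], [0, -0.0004, 0.015], [0, -0.0004, 0.015]]' --rot '[[0, 0, 0], [0, 0, 0], [0, 0, 0], [0, 0, 0], [0, 0, 0], [0, 0, 0], [0, 0, 0], [0, 0, 0]]' --claw '[0.01, 0.01, 0.01, 0.01, 0.01, 0.01, 0.01, 0.01]'

```text
t: 9.95
ee_pos: [483.4, 23.1, 175.1]
tcp_rot: [180.0, -0.0, 145.0]
force: [-1.9, -3.9, -1.4]
gripper_width: 0.163
grasp_force: 25.0
```

```bash
python3 st.py
```

```text
t 9.95
ee_pos [483.44364647  23.10613627 175.05198443]
tcp_rot [ 1.79984253e+02 -6.88877460e-03  1.45031321e+02]
force [-1.87668097 -3.92102535 -1.38331076]
wrist_torque [-1.09172073  0.68575316 -0.01341106]
```

>>> send_rows --dp '[[-0.0002, -0.0003, 0.002], [-0.0004, -0.0006, 0.004], [-0.0005, -0.0008, 0.007], [-0.0005, -0.0008, 0.01], [-0.0005, -0.0008, 0.013], [-0.0005, -0.0008, 0.015], [-0.0005, -0.0008, 0.015], [-0.0005, -0.0008, 0.015]]' --rot '[[0, 0, 0], [0, 0, 0], [0, 0, 0], [0, 0, 0], [0, 0, 0], [0, 0, 0], [0, 0, 0], [0, 0, 0]]' --claw '[0.01, 0.01, 0.01, 0.01, 0.01, 0.01, 0.01, 0.01]'

```text
t: 10.62
ee_pos: [483.2, 22.6, 189.9]
tcp_rot: [180.0, 0.0, 145.0]
force: [0.3, -0.2, -3.7]
gripper_width: 0.158
grasp_force: 25.0
```

```bash
python3 st.py
```

```text
t 10.6167
ee_pos [483.21953026  22.55049765 189.89416686]
tcp_rot [1.79954587e+02 1.93620983e-02 1.45037975e+02]
force [ 0.30486913 -0.16355846 -3.67708779]
wrist_torque [ 0.03408665 -0.01134926  0.01459977]
```

>>> send_rows --dp '[[0, 0, 0.002], [0, 0, 0.005], [0, 0, 0.008], [0, 0, 0.011], [0, 0, 0.013], [0, 0, 0.015], [0, 0, 0.015], [0, 0, 0.015]]' --rot '[[0, 0, 0], [0, 0, 0], [0, 0, 0], [0, 0, 0], [0, 0, 0], [0, 0, 0], [0, 0, 0], [0, 0, 0]]' --claw '[0.01, 0.01, 0.01, 0.01, 0.01, 0.01, 0.01, 0.01]'

```text
t: 11.28
ee_pos: [483.0, 22.3, 204.8]
tcp_rot: [180.0, 0.0, 145.0]
force: [0.4, 0.4, -2.8]
gripper_width: 0.159
grasp_force: 25.0
```

>>> send_rows --dp '[[0, 0, 0], [0, 0, 0], [0, 0, 0], [0, 0, 0], [0, 0, 0], [0, 0, 0]]' --rot '[[0, 0, 0], [0, 0, 0], [0, 0, 0], [0, 0, 0], [0, 0, 0], [0, 0, 0]]' --claw '[0.01, 0.01, 0.01, 0.01, 0.01, 0.01]'

```text
t: 11.78
ee_pos: [482.9, 22.2, 204.6]
tcp_rot: [-180.0, -0.0, 145.0]
force: [0.6, 0.3, -2.4]
gripper_width: 0.154
grasp_force: 25.0
```

```bash
python3 st.py; python3 - <<'E'
from h import *
from cell import get_image
im=get_image("scene")[:,:,::-1][135:215,210:316]
cv2.imwrite("pics/end.png",cv2.resize(im,None,fx=7.5,fy=7.5,interpolation=cv2.INTER_CUBIC))
E
```

```text
t 11.7833
ee_pos [482.93294035  22.22265473 204.61435686]
tcp_rot [-1.79993372e+02 -2.61855760e-03  1.45028867e+02]
force [ 0.64282234  0.33651819 -2.42008348]
wrist_torque [-0.00385941 -0.00152405 -0.00333622]
```

View pics/end.png

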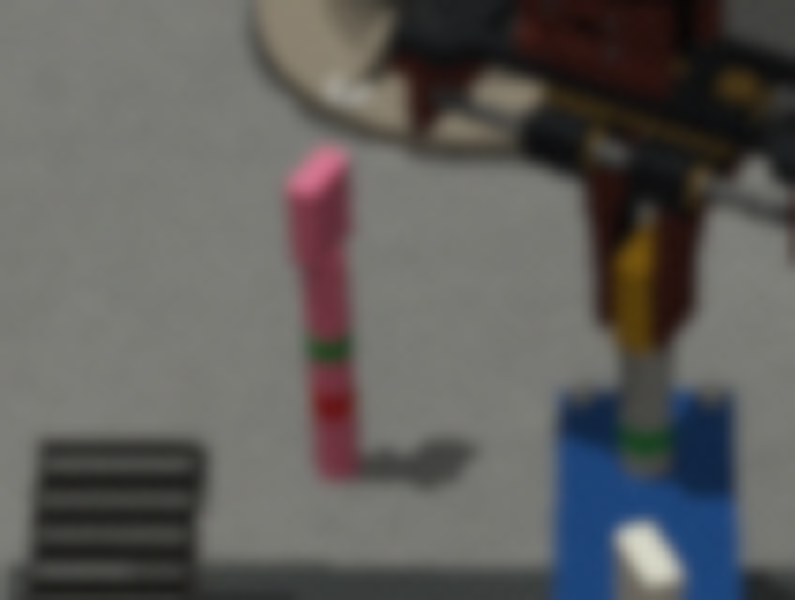

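The picture shows the yellow head held in the fingers. The green band at (645,440) is fully out, with about 10 mm of bare shaft below it and no red showing. The pedal is back up and the white rod is untouched. The lateral force is near zero, so I'm handing in.

```bash
python3 -c "
from cell import order
print(order.hand_in())"
```

```text
the job is handed in; nothing more can be done
None
```

The pedal was pressed to its stop, held for about a second and let back up; the yellow-headed rod is now held still about 50 mm up, green band out and no red showing, and the job is handed in (no verdict was returned).

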